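Set out the shrine's incense shelf

TASK

Set out the incense shelf for the morning service: first turn the brass arm of the twist socket clockwise all the way to its stop so that the pedestal is locked, and only then stand the jade figurine upright in the middle of the pedestal's cap, never letting it topple. Stand every small copper offering bowl upright on the narrow stone ledge, in a row along its middle with space between them, and lay every pair of brass tongs flat in the rosewood tray, one pair to a lane, midway along and square with the lanes, all with their open tips towards the end with the brass knob. Leave the other things on the slab where they are.

Things in the scene. Friction and masses are not known exactly. Their poses are not given: they have to be found in the camera images.
- pedestal: Fixed upright bronze incense pedestal in a round brass twist socket (socket 100 mm across, 14 mm high; above it a 60 mm collar to 34 mm, a 28 mm column, then a flat round cap 64 mm across whose top is 140 mm above the slab). Origin: centre of the underside, on the axis; z up.
- pedestal_top (a point): Centre of the flat top of the pedestal's cap, 140 mm above the slab.
- lever (a joint): Angle of the socket's brass locking arm about the pedestal's vertical axis: 0 unlocked, 1.2 rad fully locked against its stop; grows clockwise seen from above. It starts between 0 and 0.35, turns with light friction (about 2 N at the post) and stays where it is left.
- lever_grip (a point): Point to hold or push on the locking arm: on the axis of the upright brass post (14 mm across, from 18 to 70 mm above the slab) at the arm's end, 100 mm out from the pedestal's axis, 58 mm above the slab. The arm itself is a 10 mm bar at 24 mm height. A brass pin marks the locked place.
- ledge: Fixed narrow raised ledge of pale stone, 48 mm deep (its x) by 300 mm long (its y) by 32 mm high. Origin: centre of the underside.
- ledge_top (a point): Centre of the ledge's top face, 32 mm above the slab; x across the ledge, y along it.
- tray: Fixed rosewood tray 154 x 176 mm (x, y), floor 4 mm thick, an 18 mm high wall at each x end, no side walls. Three lanes run along x, middle lines at y = -56, 0, +56 mm, parted only by 20 mm long, 4 mm thick ribs at both ends (tops 14 mm up); the middle is open. Outside the +x end stands a round brass knob, 22 mm wide and high. Origin: centre of the underside.
- figurine: White jade seated figurine, about 0.2 kg, 92 mm tall: round base 50 mm across, round torso 30 mm across from 25 to 65 mm height, head above. Origin: centre of the underside, z up. It may face any way.
- bowl0: Small copper offering bowl, about 0.09 kg: rim 54 mm across, 38 mm tall, nearly upright outside wall from 18 mm up (51 to 54 mm across), flat foot 30 mm across. Origin: centre of the foot's underside, z up. May be absent.
- tongs0: Rigid brass incense tongs lying flat, about 0.07 kg, 122 mm long, 20 mm wide over the two arms, 10 mm thick. Origin: underside, near mid-length and the centre of mass; x points along the tongs to the two open tips (+64 mm), the round 22 mm boss at the other end reaches -58 mm. May be absent.
- tongs0_tip (a point): Point between the open tips of tongs0, 60 mm from its origin.
- bowl1: Small copper offering bowl, about 0.09 kg: rim 54 mm across, 38 mm tall, nearly upright outside wall from 18 mm up (51 to 54 mm across), flat foot 30 mm across. Origin: centre of the foot's underside, z up. May be absent.
- tongs1: Rigid brass incense tongs lying flat, about 0.07 kg, 122 mm long, 20 mm wide over the two arms, 10 mm thick. Origin: underside, near mid-length and the centre of mass; x points along the tongs to the two open tips (+64 mm), the round 22 mm boss at the other end reaches -58 mm. May be absent.
- tongs1_tip (a point): Point between the open tips of tongs1, 60 mm from its origin.
- bowl2: Small copper offering bowl, about 0.09 kg: rim 54 mm across, 38 mm tall, nearly upright outside wall from 18 mm up (51 to 54 mm across), flat foot 30 mm across. Origin: centre of the foot's underside, z up. May be absent.
- tongs2: Rigid brass incense tongs lying flat, about 0.07 kg, 122 mm long, 20 mm wide over the two arms, 10 mm thick. Origin: underside, near mid-length and the centre of mass; x points along the tongs to the two open tips (+64 mm), the round 22 mm boss at the other end reaches -58 mm. May be absent.
- tongs2_tip (a point): Point between the open tips of tongs2, 60 mm from its origin.
- mallet: Rosewood mallet lying on the slab, handle 150 mm, head 60 mm; a bystander, leave alone. Origin: underside, mid-handle; x towards the head.
- bell: Brass hand bell, 64 mm across, 80 mm tall; a bystander, leave alone. Origin: centre of the underside.
- incense_box: Closed rosewood box 50 x 100 x 35 mm; a bystander, leave alone. Origin: centre of the underside.
- oil_jar: White ceramic jar with wooden cap, 56 mm across, 70 mm tall; a bystander, leave alone. Origin: centre of the underside.
- matchbox: Cardboard matchbox 36 x 55 x 16 mm; a bystander, leave alone. Origin: centre of the underside.
- big_bowl: Large copper bowl, 120 mm across, 55 mm tall; a bystander, leave alone. Origin: centre of the underside.
Things that resemble listed ones, but are neither listed nor needed, are in the scene too. Leave any blue, pink or purple look-alike of the bowl2 alone.

How it is judged (in metres and radians):
On the way, in this order (a step that is already met when the one before it is completed fails the run):
1. the locking arm is turned home before the pedestal is loaded (value of joint lever above 1.1 rad), for 0.2 s.
2. the figurine stands on the pedestal's cap (horizontal distance between figurine and pedestal_top below 0.012 m and z of figurine in the frame of pedestal_top between -0.005 and 0.005 m and angle between figurine's own z axis and vertical below 0.15 rad and linear speed of figurine below 0.03 m/s), for 0.3 s.
At the end, for the whole second after the job is handed in: Arm above 1.1 rad. Figurine upright on the cap within 12 mm of centre. Each bowl upright on the ledge, within 12 mm of its midline, centres 56 mm apart. Each tongs flat in its own lane, within 17 mm of its midline, 20 mm of mid-length, 0.2 rad, tips to the knob. All at rest (all of step 2 and value of joint lever above 1.1 rad and x of bowl0 in the frame of ledge_top between -0.012 and 0.012 m and y of bowl0 in the frame of ledge_top between -0.14 and 0.14 m and z of bowl0 in the frame of ledge_top between -0.005 and 0.005 m and angle between each of bowl0, bowl1, bowl2's own z axis and vertical below 0.15 rad and linear speed of each of bowl0, tongs0, bowl1, tongs1, bowl2, tongs2 below 0.03 m/s and (y of tongs0 in the frame of tray between -0.073 and -0.039 m or y of tongs0 in the frame of tray between -0.017 and 0.017 m or y of tongs0 in the frame of tray between 0.039 and 0.073 m) and x of tongs0 in the frame of tray between -0.02 and 0.02 m and z of tongs0 in the frame of tray between 0 and 0.008 m and angle between the x axis of each of tongs0, tongs1, tongs2 and the x axis of tray, either way round below 0.2 rad and x of each of tongs0_tip, tongs1_tip, tongs2_tip in the frame of tray above 0.02 m and angle between each of tongs0, tongs1, tongs2's own z axis and vertical below 0.1 rad and x of bowl1 in the frame of ledge_top between -0.012 and 0.012 m and y of bowl1 in the frame of ledge_top between -0.14 and 0.14 m and z of bowl1 in the frame of ledge_top between -0.005 and 0.005 m and (y of tongs1 in the frame of tray between -0.073 and -0.039 m or y of tongs1 in the frame of tray between -0.017 and 0.017 m or y of tongs1 in the frame of tray between 0.039 and 0.073 m) and x of tongs1 in the frame of tray between -0.02 and 0.02 m and z of tongs1 in the frame of tray between 0 and 0.008 m and x of bowl2 in the frame of ledge_top between -0.012 and 0.012 m and y of bowl2 in the frame of ledge_top between -0.14 and 0.14 m and z of bowl2 in the frame of ledge_top between -0.005 and 0.005 m and (y of tongs2 in the frame of tray between -0.073 and -0.039 m or y of tongs2 in the frame of tray between -0.017 and 0.017 m or y of tongs2 in the frame of tray between 0.039 and 0.073 m) and x of tongs2 in the frame of tray between -0.02 and 0.02 m and z of tongs2 in the frame of tray between 0 and 0.008 m and distance between bowl0 and bowl1 above 0.056 m and distance between tongs0 and tongs1 above 0.03 m and distance between each of bowl0, bowl1 and bowl2 above 0.056 m and distance between each of tongs0, tongs1 and tongs2 above 0.03 m); the robot touches nothing.
It fails at once if a bystander (mallet, bell, incense box, oil jar, matchbox, large copper bowl) is shifted by more than 40 mm (distance of any of mallet, bell, incense_box, oil_jar, matchbox, big_bowl from where it was at the start of the episode above 0.04 m).
It fails at once if the jade figurine is tipped over (leans more than about 40 degrees) (angle between figurine's own z axis and vertical above 0.7 rad).
Of bowl0, bowl1, bowl2 only 2 to 3 are there at a start; the rules pass over those that are not, and their reading is None.
Of tongs0, tongs1, tongs2 only 2 to 3 are there at a start; the rules pass over those that are not, and their reading is None.
At some moment in a run one of tongs0, tongs1, tongs2 may be knocked a few centimetres aside while the robot is not near it.
It also fails if it takes over 210 s, if anything falls off the work surface, if the arm or the gripper's body presses on something with over 40 N, if the wrist force passes 120 N, or if a joint passes its speed limit or range.

ROBOT

A 7-joint arm with a two-finger parallel gripper is mounted at the origin on the work surface. World frame = base frame: x ahead of the robot, y to its left, z up, the work surface at z = 0. Lengths are in m, angles in degrees, forces in N, time in s.
With the tool pointing down it reaches from about 0.375 to 0.925 m from the base axis. Payload 3.1 kg.
Tool frame: the origin (TCP) lies midway between the tips of the shut fingers; the grasp point (between the pads) lies 19 mm behind it; z points along the fingers, y is the line along which they close (so a half turn about z gives the same grasp; the last joint's range is limited). The gripper opens to 85 mm and grips with 20 to 120 N. Pads are 22 mm wide; open, the fingers measure 114 mm over their backs; the gripper's body (76 mm by 85 mm) begins 54 mm behind the grasp point. The pads swing forward as they close: fully open they stand 13 mm farther back than shut.
Start: joints at [70.485, 21.939, 2.515, 91.553, -1.026, 66.532, -2.859], TCP at [0.156, -0.631, 0.231] pointing down, gripper open.
Joint ranges: [-149.38, 149.38], [-23.57, 123.04], [-84.95, 90], [0, 143.3], [-89.99, 269.99], [3.08, 112.72], [-163.45, 163.45]. Speed limits (degrees/s): [159.86, 159.86, 180, 180, 180, 180, 180].

INTERFACE

Orientations are given as [roll, pitch, yaw] about the fixed x, y, z axes, in that order (R = Rz(yaw) Ry(pitch) Rx(roll)).
In Python, from plant import manip gives the robot as it stands.
- The arm moves only by the shell command python3 -m crank 'ROWS' [OPENING] [FORCE]. ROWS is JSON, a list of rows, each a list of 4 numbers: the shift along the tool's x, y, z in units of 0.4 m (1.0 is 0.4 m), then the turn about the tool's z in units of pi/4 rad (1.0 is pi/4 rad). A call has 1 to 10 rows; each row shifts and turns the commanded pose from where the row before left it, along the tool's axes as they then stand; what a row does not reach is not made up. A row lasts 1/10 s, in which the tool goes at most 50 mm and 8.59 degrees, less where a joint would pass 70% of its speed; a pose out of reach is approached as far as the arm can. A call with a number of a shift or a turn outside -1 to 1 is refused whole. A call with a gripper value outside its range is refused whole. OPENING is the opening, from 0 (shut) to 1 (fully open), set as the call begins (- or left out, the last holds). The fingers move at their own pace and stop on an object; FORCE is the grip in N (left out, the last holds). Time passes only in rows, so rows that do not move let the fingers close. It gives the time, the measured TCP pose, the force, the opening and the grip force at its end, in the units of the state.
- manip.read_state(): the state, without advancing time (a new reading comes with each control period).
- manip.get_image(name): name is "side" or "top"; returns the picture (384x512x3 uint8, red, green, blue); there is no depth.
- manip.camera_params(name): a dict with "fx", "fy", "cx", "cy" (pixels), "D" ([k1, k2, p1, p2, k3] as OpenCV has them; the pictures are not rectified), "xyz" and "rotation" of the camera in the world. Camera axes: x right, y down, z forward; pixel columns grow to the right and rows downward; lengths in m; the calibration is good to about 2 mm. A picture is of the moment at which its call begins. camera_params takes no time and is no camera call.
- manip.hand_in(): hands the job in; it is judged then, once.
The state is a dict: "time": time; "joint_positions": joint angles; "qvel": joint speeds; "joint_efforts": joint torques, N m; "eef_pos": TCP position; "tool_rot": TCP orientation; "force": force on the tool from outside, world axes, zero at the start; "wrist_torque": the same for the moment, N m; "gripper_width": finger opening in m; "grip_force": force on a finger pad.
Only numpy, scipy, OpenCV 4.12 (cv2) and the standard library are available. Lean on these libraries where they do the work, as an engineer would, in place of code of your own. Each camera call takes 0.05 s, during which the arm holds its last target. There are 200 camera calls.

## Working session

There is one attempt and no reset: what is moved stays moved. The work goes in short steps, Python scripts to look and compute and a shell command to move; the robot and the scene stay as the last step left them, time stands still between calls to the robot, and variables do not carry over. Pictures are saved under pics/ and viewed, at most 14 in all, crops included, and the job is handed in when it is done.

```bash
mkdir -p pics; ls
cat > h.py <<'E'
import numpy as np, cv2
from plant import manip
def cam(n):
    p=manip.camera_params(n); K=np.array([[p['fx'],0,p['cx']],[0,p['fy'],p['cy']],[0,0,1.]])
    return K,np.array(p['D'],float),np.array(p['xyz'],float),p['rotation']
def Rm(r):
    r=np.array(r,float)
    if r.shape==(3,3): return r
    from scipy.spatial.transform import Rotation as R
    return R.from_euler('xyz',r,degrees=True).as_matrix()
def px2w(n,uv,z):
    K,D,t,r=cam(n); R=Rm(r)
    q=cv2.undistortPoints(np.array(uv,float).reshape(-1,1,2),K,D).reshape(-1,2)
    d=np.c_[q,np.ones(len(q))]@R.T
    return t+d*((z-t[2])/d[:,2])[:,None]
def w2px(n,P):
    K,D,t,r=cam(n); R=Rm(r)
    P=np.array(P,float).reshape(-1,3)
    return cv2.projectPoints((P-t)@R,np.zeros(3),np.zeros(3),K,D)[0].reshape(-1,2)
def save(n,f):
    im=manip.get_image(n); cv2.imwrite('pics/'+f,im[:,:,::-1]); return im
E
python3 - <<'E'
from h import *
for n in('top','side'):
    im=save(n,n+'0.png'); p=manip.camera_params(n); print(p)
    cv2.imwrite('pics/%s0b.png'%n,cv2.resize(im[:,:,::-1],(800,600),interpolation=cv2.INTER_CUBIC))
print(manip.read_state())
E
```

```text
pics
{'fx': 433.1763714085992, 'fy': 433.1763714085992, 'cx': 255.351355156885, 'cy': 197.38636301533307, 'D': array([-0.06669937,  0.        ,  0.        ,  0.        ,  0.        ]), 'xyz': array([ 0.49400783, -0.05453859,  1.21705237]), 'rotation': array([-176.3743352 ,   -0.33299925,  -88.35525388])}
{'fx': 472.5687677706559, 'fy': 472.5687677706559, 'cx': 254.88814527543846, 'cy': 195.1307716053993, 'D': array([-0.1742125,  0.       ,  0.       ,  0.       ,  0.       ]), 'xyz': array([0.2415917 , 0.65809873, 0.94630778]), 'rotation': array([-136.39335584,    0.7243332 , -156.19120713])}
{'time': 0.1, 'joint_positions': array([70.48403637, 21.98881   ,  2.51286796, 91.64165414, -1.0222845 ,
       66.53297995, -2.85747599]), 'qvel': array([-0.13656501, -0.13685188, -0.04684815, -0.22016562, -0.04096646,
        0.05640133, -0.02598158]), 'joint_efforts': array([ 2.84952665e-03, -4.34729934e+01,  1.02949150e+00, -2.50453824e+01,
        1.08350950e-02,  5.45533199e-03, -2.17825630e-05]), 'eef_pos': array([ 0.15604221, -0.63008846,  0.22998304]), 'tool_rot': array([-1.79859432e+02,  1.09251511e-02,  1.39187748e+01]), 'force': array([ 0.09618017, -0.87696348, -0.02429261]), 'wrist_torque': array([-0.03840034,  0.00874103, -0.00355455]), 'grip_force': 0.0, 'gripper_width': 0.08543205960091432}
```

View pics/top0b.png

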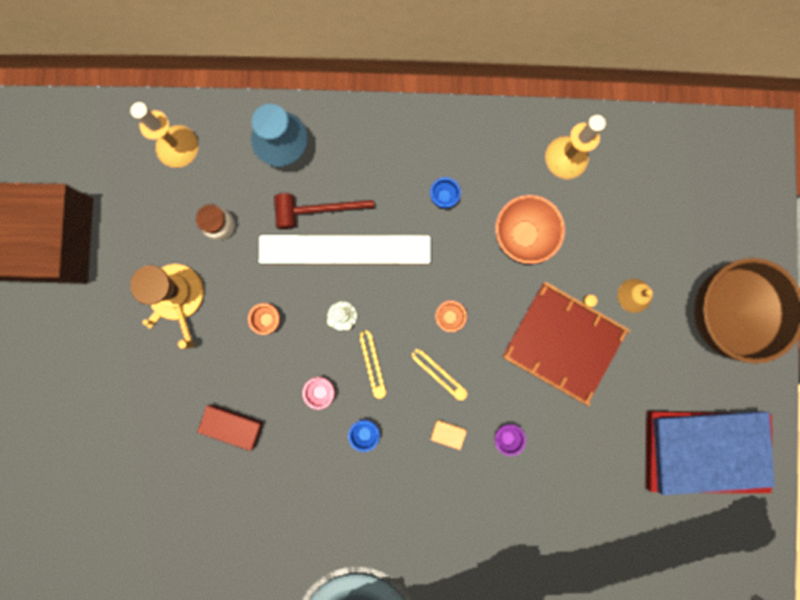

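View pics/side0b.png

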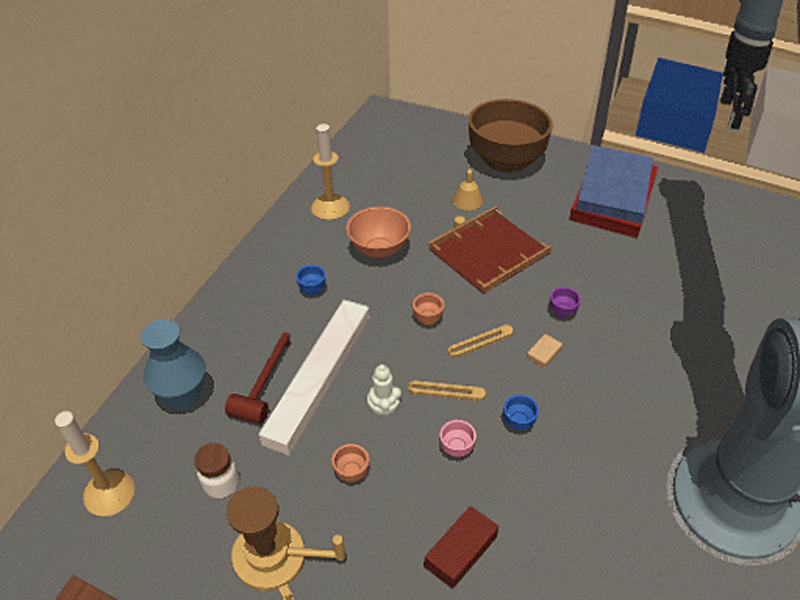

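Top view (800x600 pixels): there are copper bowls at (263,319) and (450,316), and look-alikes in pink (318,393), blue (364,435 and 445,193) and purple (510,439), which I'll leave alone. Tongs lie at (372,365) and (439,375). The figurine is at (341,316), the pedestal cap at (152,285), the lever post at (183,343), the locking pin at (148,323), the ledge at (345,250) and the tray at (567,343) with its knob at (591,300).

The bowls wanted are the two copper-coloured ones, since the large one at (530,230) is the bystander. I'll confirm with one enlarged crop and measure.

```bash
cat > m.py <<'E'
from h import *
def seg(im,box,lo,hi):
    x0,y0,x1,y1=box; s=cv2.cvtColor(im[y0:y1,x0:x1],cv2.COLOR_RGB2HSV)
    m=cv2.inRange(s,np.array(lo),np.array(hi)); c,_=cv2.findContours(m,cv2.RETR_EXTERNAL,cv2.CHAIN_APPROX_NONE)
    c=max(c,key=cv2.contourArea).reshape(-1,2)+[x0,y0]; return c.astype(np.float32)
def bowls(im,box): # rim centre
    c=seg(im,box,(0,90,90),(16,255,255)); (u,v),r=cv2.minEnclosingCircle(c); return px2w('top',[(u,v)],.036)[0],r
def tongs(im,box):
    c=seg(im,box,(17,110,110),(35,255,255)); w=px2w('top',c,.006)[:,:2].astype(np.float32)
    (cx,cy),wh,a=cv2.minAreaRect(w); b=cv2.boxPoints(((cx,cy),wh,a))
    return np.array([cx,cy]),wh,a,w
def tongs_pose(im,box):
    c,wh,a,w=tongs(im,box); d=w-w.mean(0); u=np.linalg.svd(d,full_matrices=False)[2][0]
    n=np.array([-u[1],u[0]]); s=(w-c)@u; e=abs((w-c)@n)
    # the boss end is broader at its widest: compare 
    L=s.max(); 
    pos=[np.ptp(((w-c)@n)[s>L-.02]),np.ptp(((w-c)@n)[s<-L+.02])]
    return c,np.degrees(np.arctan2(u[1],u[0])),pos,wh
E
python3 - <<'E'
from m import *
im=cv2.cvtColor(cv2.imread('pics/top0.png'),cv2.COLOR_BGR2RGB)
cv2.imwrite('pics/crop1.png',cv2.resize(im[115:295,77:410,::-1],(800,432),interpolation=cv2.INTER_CUBIC))
B=lambda a,b,c,d:(int(a*.64),int(b*.64),int(c*.64),int(d*.64))
print(bowls(im,B(240,295,290,340)),bowls(im,B(425,295,475,340)))
print(tongs_pose(im,B(350,322,395,405))); print(tongs_pose(im,B(403,340,480,408)))
c=seg(im,B(250,225,440,275),(0,0,190),(180,60,255)); r=cv2.minAreaRect(px2w('top',c,.032)[:,:2].astype(np.float32));print('ledge',r)
c=seg(im,B(490,275,640,415),(0,100,60),(10,255,160)); 
w=px2w('top',c,.004)[:,:2].astype(np.float32); print('tray',cv2.minAreaRect(w))
for n,uv,z in(('cap',(152,285),.14),('sock',(174,291),.014),('post',(183,343),.07),('pin',(148,323),.04),('fig',(341,316),.05),('knob',(591,300),.022)):
    print(n,px2w('top',[np.array(uv)*.64],z)[0])
E
```

```text
(array([0.54435623, 0.17807405, 0.036     ]), 10.532243728637695) (array([ 0.55922988, -0.14958028,  0.036     ]), 10.468731880187988)
(array([ 0.47102678, -0.01428   ]), np.float32(-163.95328), [np.float64(0.02297956881199703), np.float64(0.021651479664457796)], (0.12286953628063202, 0.02294030226767063))
(array([ 0.45570347, -0.13414872]), np.float32(-130.43715), [np.float64(0.022134355803755668), np.float64(0.02197210552429585)], (0.12429146468639374, 0.022811809554696083))
ledge ((0.6725808382034302, 0.04126572608947754), (0.05021735280752182, 0.30361589789390564), 1.633152723312378)
tray ((0.5178896188735962, -0.44743287563323975), (0.09305840730667114, 0.03601319342851639), 4.193948268890381)
cap [0.58859628 0.33956465 0.14      ]
sock [0.58996984 0.34502308 0.014     ]
post [0.49723105 0.30654343 0.07      ]
pin [0.53036509 0.37978493 0.04      ]
fig [0.55209787 0.04050218 0.05      ]
knob [ 0.59488734 -0.40114702  0.022     ]
```

View pics/crop1.png

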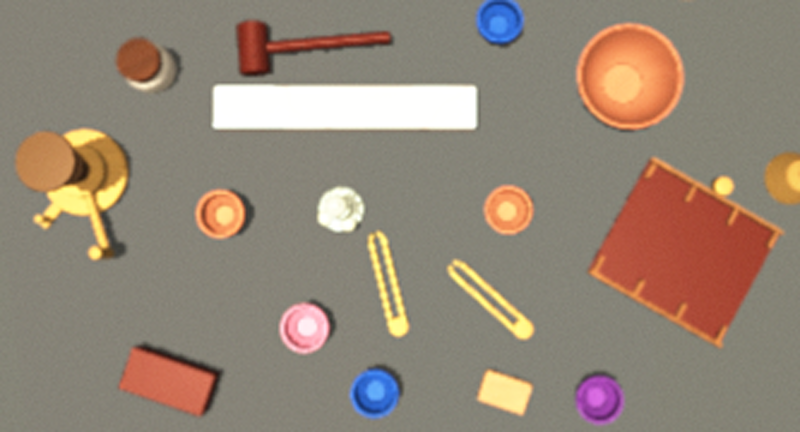

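The crop shows the two orange-copper bowls at (220,213) and (508,210). Both tongs have their round boss at the bottom end, (398,327) and (524,330), with tips pointing up. The tray knob is at (723,186), on the upper-right wall. Next I'll refine the pedestal, tray and figurine positions.

```bash
cat >> h.py <<'E'
def go(x,y,z,yaw=None):
    "total units for translation in the present tool frame, then the turn; rows needed"
    s=manip.read_state(); R=Rm(s['tool_rot']); d=R.T@(np.array([x,y,z])-s['eef_pos'])/.4
    t=0 if yaw is None else -((yaw-s['tool_rot'][2]+180)%360-180)/45
    print('units',d.round(4),'rows>=',int(np.ceil(np.linalg.norm(d)/.12)),'turn',round(t,3),'rows>=',int(np.ceil(abs(t)/.19)),'| alt turn',round(t-np.sign(t)*8,3))
def st():
    s=manip.read_state(); print(s['time'],s['eef_pos'].round(4),s['tool_rot'].round(1),s['force'].round(1),'w',round(s['gripper_width'],4),'g',round(s['grip_force'],1),'j7',s['joint_positions'][6].round(0),'j1',s['joint_positions'][0].round(0))
E
python3 - <<'E'
from m import *
im=cv2.cvtColor(cv2.imread('pics/top0.png'),cv2.COLOR_BGR2RGB); si=cv2.cvtColor(cv2.imread('pics/side0.png'),cv2.COLOR_BGR2RGB)
# cap: brown, darker than brass
B=lambda a,b,c,d:(int(a*.64),int(b*.64),int(c*.64),int(d*.64))
c=seg(im,B(125,260,180,308),(5,60,60),(17,255,175)); w=px2w('top',c,.14)[:,:2].astype(np.float32)
print('cap',cv2.minEnclosingCircle(w),cv2.fitEllipse(w))
c=seg(si,B(222,480,285,535),(0,60,40),(17,255,160)); w=px2w('side',c,.14)[:,:2].astype(np.float32); print('cap side',cv2.minEnclosingCircle(w))
K=np.array([(652,159),(780,232),(720,344),(592,270)])/2.4024+[77,115]
w=px2w('top',K,.018); cen=w.mean(0); ax=(w[0]+w[1]-w[2]-w[3]); print('tray',cen,np.degrees(np.arctan2(ax[1],ax[0])),np.linalg.norm(ax)/2,np.linalg.norm(w[0]-w[1]))
c=seg(im,B(322,296,360,335),(20,0,150),(90,90,255)); (uv,r)=cv2.minEnclosingCircle(c); print('fig top',px2w('top',[uv],.02)[0],r)
# figurine: rays from both views through head centre
for n,uv in(('top',(343,311)),('side',(382,370))):
    for z in(.07,.08,.086): print(n,z,px2w(n,[np.array(uv)*.64],z)[0])
P=np.array([.589,.342,0]); a=np.radians(199.8)
for f in('top','side'): print(f, (w2px(f,[[.5886,.3396,.14],[.5886,.3396,0],[.4972,.3065,.07]])/.64).round(0).tolist())
for uv in((338,538),(338,541)): print('post side',px2w('side',[np.array(uv)*.64],.07)[0])
go(.4972,.3065,.16,200)
E
```

```text
cap ((0.5851432681083679, 0.31288373470306396), 0.02099493518471718) ((0.5834325551986694, 0.30934208631515503), (0.027029531076550484, 0.03931853547692299), 87.43209838867188)
cap side ((0.5770303606987, 0.3450934886932373), 0.04225154593586922)
tray [ 0.5172257  -0.35940263  0.018     ] -27.53428626545199 0.14763606637746748 0.17168379344611448
fig top [0.55439471 0.04348354 0.02      ] 10.371294975280762
top 0.07 [0.55969609 0.03576712 0.07      ]
top 0.08 [0.55912342 0.03497983 0.08      ]
top 0.086 [0.55877982 0.03450746 0.086     ]
side 0.07 [0.55638515 0.03313199 0.07      ]
side 0.08 [0.55279288 0.04026381 0.08      ]
side 0.086 [0.55063752 0.0445429  0.086     ]
top [[152.0, 285.0], [179.0, 293.0], [183.0, 343.0]]
side [[252.0, 506.0], [269.0, 554.0], [335.0, 537.0]]
post side [0.49327119 0.30632314 0.07      ]
post side [0.49138664 0.31009031 0.07      ]
units [ 1.3911 -2.0671  0.1798] rows>= 21 turn 3.865 rows>= 21 | alt turn -4.135
```

```bash
python3 -m crank '[[0.058,-0.086,0,0],[0.058,-0.086,0,0],[0.058,-0.086,0,0],[0.058,-0.086,0,0],[0.058,-0.086,0,0],[0.058,-0.086,0,0],[0.058,-0.086,0,0],[0.058,-0.086,0,0]]' 0.4 20
python3 -m crank '[[0.058,-0.086,0,0],[0.058,-0.086,0,0],[0.058,-0.086,0,0],[0.058,-0.086,0,0],[0.058,-0.086,0,0],[0.058,-0.086,0,0],[0.058,-0.086,0,0],[0.058,-0.086,0,0]]'
python3 -m crank '[[0.058,-0.086,0,0],[0.058,-0.086,0,0],[0.058,-0.086,0,0],[0.058,-0.086,0,0],[0.058,-0.086,0,0],[0.058,-0.086,0,0],[0.058,-0.086,0,0],[0.058,-0.086,0,0]]'
python3 -m crank '[[0,0,0,-0.185],[0,0,0,-0.185],[0,0,0,-0.185],[0,0,0,-0.185],[0,0,0,-0.185],[0,0,0,-0.185],[0,0,0,-0.185],[0,0,0,-0.185],[0,0,0,-0.185],[0,0,0,-0.185]]'
python3 -m crank '[[0,0,0,-0.185],[0,0,0,-0.185],[0,0,0,-0.185],[0,0,0,-0.185],[0,0,0,-0.185],[0,0,0,-0.185],[0,0,0,-0.185],[0,0,0,-0.185],[0,0,0,-0.185],[0,0,0,-0.185]]'
python3 -m crank '[[0,0,0,-0.185],[0,0,0,-0.185],[0,0,0,-0.065],[0,0,0,0]]'
python3 -c "
from h import *
st();go(.4972,.3065,.16,200)"
```

```text
time: 0.9
eef_pos: [0.2703, -0.3172, 0.2309]
tool_rot: [-180.0, 0.0, 13.9]
force: [1.8, -0.3, 0.8]
gripper_width: 0.0342
grip_force: 0.0
time: 1.7
eef_pos: [0.3841, -0.0059, 0.2311]
tool_rot: [180.0, 0.0, 13.9]
force: [1.1, -0.2, 1.3]
gripper_width: 0.0344
grip_force: 0.0
time: 2.5
eef_pos: [0.4986, 0.3052, 0.2304]
tool_rot: [180.0, 0.1, 13.9]
force: [0.1, -0.3, 0.2]
gripper_width: 0.0342
grip_force: 0.0
time: 3.5
eef_pos: [0.4981, 0.3037, 0.2306]
tool_rot: [-179.9, 0.0, 97.5]
force: [-0.1, -0.0, -0.1]
gripper_width: 0.0342
grip_force: 0.0
time: 4.5
eef_pos: [0.4982, 0.3037, 0.2304]
tool_rot: [-180.0, -0.1, -179.3]
force: [0.9, 0.6, 0.8]
gripper_width: 0.0344
grip_force: 0.0
time: 4.9
eef_pos: [0.4982, 0.3038, 0.2305]
tool_rot: [-180.0, -0.1, -160.0]
force: [0.4, -0.4, 1.2]
gripper_width: 0.0339
grip_force: 0.0
4.9 [0.4982 0.3038 0.2305] [-1.8e+02 -1.0e-01 -1.6e+02] [ 0.4 -0.4  1.2] w 0.0339 g 0.0 j7 42.0 j1 23.0
units [-0.0003  0.0072  0.1763] rows>= 2 turn -0.001 rows>= 1 | alt turn 7.999
```

```bash
python3 -m crank '[[0,0.007,0.08,0],[0,0,0.08,0],[0,0,0.08,0],[0,0,0.08,0],[0,0,0.08,0],[0,0,0.08,0],[0,0,0,0]]'
python3 -m crank '[[-0.0019,0.0305,0,0.1556],[-0.0019,0.0305,0,0.1556],[-0.0019,0.0305,0,0.1556],[-0.0019,0.0305,0,0.1556]]'
python3 -m crank '[[-0.0019,0.0305,0,0.1556],[-0.0019,0.0305,0,0.1556],[-0.0019,0.0305,0,0.1556],[0,0,0,0]]'
python3 - <<'E'
from h import *
st(); im=save('top','t1.png'); s=save('side','s1.png')
o=np.hstack([cv2.resize(im[150:270,60:180],(400,400)),cv2.resize(s[280:384,100:260],(400,400))])
cv2.imwrite('pics/v1.png',o[:,:,::-1])
E
```

```text
time: 5.6
eef_pos: [0.4946, 0.3036, 0.0343]
tool_rot: [-179.8, -0.5, -160.1]
force: [-0.9, -0.8, -0.9]
gripper_width: 0.0344
grip_force: 0.0
time: 6.0
eef_pos: [0.4916, 0.3543, 0.0401]
tool_rot: [-179.8, -0.1, 171.6]
force: [-1.3, -2.4, -1.6]
gripper_width: 0.0341
grip_force: 1.2
time: 6.4
eef_pos: [0.5038, 0.392, 0.0412]
tool_rot: [179.8, 0.0, 151.0]
force: [-0.2, 0.2, 0.6]
gripper_width: 0.0345
grip_force: 0.0
6.4 [0.5038 0.392  0.0412] [179.8   0.  151. ] [-0.2  0.2  0.6] w 0.0345 g 0.0 j7 -14.0 j1 2.0
```

View pics/v1.png

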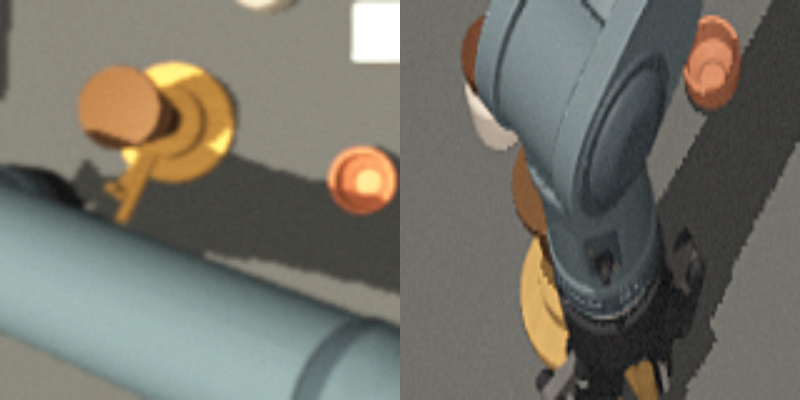

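```bash
python3 -m crank '[[-0.0005,0.0153,0,0.078],[-0.0005,0.0153,0,0.078],[0,0,0,0]]'
python3 -m crank '[[-0.0005,0.0153,0,0.078],[0,0,0,0]]'
python3 -m crank '[[-0.0005,0.0076,0,0.039],[0,0,0,0]]'
```

```text
time: 6.8
eef_pos: [0.5109, 0.4, 0.04]
tool_rot: [180.0, 0.0, 144.0]
force: [0.0, 1.0, 0.9]
gripper_width: 0.0341
grip_force: 0.0
time: 7.0
eef_pos: [0.5131, 0.402, 0.0392]
tool_rot: [-179.6, 0.1, 140.5]
force: [-2.6, -4.4, 3.6]
gripper_width: 0.034
grip_force: 2.7
time: 7.2
eef_pos: [0.5135, 0.4016, 0.039]
tool_rot: [-179.2, 0.2, 138.8]
force: [-7.7, -9.5, 8.5]
gripper_width: 0.0344
grip_force: 5.8
```

```bash
python3 -m crank '[[0,-0.025,0,0],[0,0,-0.1,0],[0,0,-0.12,0],[0,0,-0.12,0],[0,0,-0.12,0],[0,0,-0.1,0],[0,0,0,0]]' 0.9
python3 - <<'E'
from h import *
st(); im=save('top','t2.png'); 
X,Y=.556,.040; a=np.linspace(0,2*np.pi,40)
def ov(n,f,c,h,k):
    i=cv2.imread('pics/'+f); x,y=c; i=cv2.resize(i[y-h:y+h,x-h:x+h],None,fx=k,fy=k,interpolation=cv2.INTER_CUBIC)
    for r,z,col in((.025,0,(0,0,255)),(.015,.065,(0,255,0)),(.002,.092,(255,0,0))):
        p=w2px(n,np.c_[X+r*np.cos(a),Y+r*np.sin(a),np.full(40,z)]); p=(p-[x-h,y-h]+.5)*k
        cv2.polylines(i,[p.astype(int)],True,col,1)
    return i
o=np.hstack([ov('top','top0.png',(218,202),20,10),ov('side','side0.png',(245,248),25,8)])
cv2.imwrite('pics/v2.png',o)
t=im[150:270,60:180,::-1]; cv2.imwrite('pics/v3.png',cv2.resize(t,(400,400)))
cv2.imwrite('pics/v2.png',np.hstack([cv2.resize(o,(520,260)),cv2.resize(t,(260,260))]))
go(.556,.04,.2,90)
E
```

```text
time: 7.9
eef_pos: [0.5116, 0.4033, 0.2716]
tool_rot: [179.2, 0.1, 138.8]
force: [-0.3, 0.4, -0.2]
gripper_width: 0.0772
grip_force: 0.0
7.9 [0.5116 0.4033 0.2716] [1.792e+02 1.000e-01 1.388e+02] [-0.3  0.4 -0.2] w 0.0772 g 0.0 j7 -17.0 j1 5.0
units [-0.6804 -0.6068  0.165 ] rows>= 8 turn 1.084 rows>= 6 | alt turn -6.916
```

View pics/v2.png

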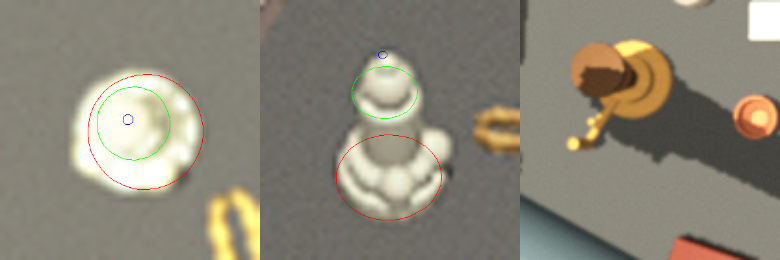

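The top-right inset shows the lever post at (572,143), up against the pin at (590,122), so the arm is at its stop. The model outline fits the figurine at (0.556, 0.040). Going to grasp it.

```bash
python3 -m crank '[[-0.068,-0.0607,0.0165,0],[-0.068,-0.0607,0.0165,0],[-0.068,-0.0607,0.0165,0],[-0.068,-0.0607,0.0165,0],[-0.068,-0.0607,0.0165,0],[-0.068,-0.0607,0.0165,0],[-0.068,-0.0607,0.0165,0],[-0.068,-0.0607,0.0165,0],[-0.068,-0.0607,0.0165,0],[-0.068,-0.0607,0.0165,0]]' 1
python3 -m crank '[[0,0,0,0.18],[0,0,0,0.18],[0,0,0,0.18],[0,0,0,0.18],[0,0,0,0.18],[0,0,0,0.18],[0,0,0,0]]'
python3 -c "
from h import *
st();go(.556,.0405,.036,90)"
```

```text
time: 8.95
eef_pos: [0.5527, 0.0353, 0.1954]
tool_rot: [-179.9, -0.0, 138.8]
force: [1.0, -0.2, 0.0]
gripper_width: 0.0858
grip_force: 0.0
time: 9.65
eef_pos: [0.5527, 0.0369, 0.196]
tool_rot: [-179.9, 0.1, 90.1]
force: [-0.8, -0.0, 0.0]
gripper_width: 0.0852
grip_force: 0.0
9.65 [0.5527 0.0369 0.196 ] [-1.799e+02  1.000e-01  9.010e+01] [-0.8 -0.   0. ] w 0.0852 g 0.0 j7 -29.0 j1 44.0
units [0.0094 0.0088 0.3999] rows>= 4 turn 0.003 rows>= 1 | alt turn -7.997
```

```bash
python3 -m crank '[[0.0094,0.0088,0,0],[0,0,0.08,0],[0,0,0.08,0],[0,0,0.08,0],[0,0,0.08,0],[0,0,0.05,0],[0,0,0.03,0],[0,0,0,0]]' 1
python3 -m crank '[[0,0,0,0],[0,0,0,0],[0,0,0,0],[0,0,0,0],[0,0,0,0],[0,0,0,0],[0,0,0,0],[0,0,0,0]]' 0.2 30
python3 -m crank '[[0,0,-0.03,0],[0,0,-0.06,0],[0,0,-0.1,0],[0,0,-0.1,0],[0,0,-0.1,0],[0,0,-0.05,0],[0,0,0,0]]'
python3 - <<'E'
from h import *
st();go(.587,.340,.21,90)
im=save('top','t4.png'); s=save('side','s4.png')
o=np.hstack([cv2.resize(im[140:270,150:280],(400,400)),cv2.resize(s[150:290,180:320],(400,400))])
cv2.imwrite('pics/v4.png',o[:,:,::-1])
E
```

```text
time: 10.45
eef_pos: [0.5562, 0.0415, 0.0358]
tool_rot: [-179.8, -0.0, 90.2]
force: [0.3, 0.1, 0.8]
gripper_width: 0.0855
grip_force: 0.0
time: 11.25
eef_pos: [0.558, 0.0415, 0.0384]
tool_rot: [179.9, 0.0, 90.1]
force: [-1.5, -0.9, 6.6]
gripper_width: 0.0288
grip_force: 30.2
time: 11.95
eef_pos: [0.5596, 0.0423, 0.2171]
tool_rot: [179.6, 0.0, 90.1]
force: [1.0, 0.3, -2.4]
gripper_width: 0.029
grip_force: 30.0
11.95 [0.5596 0.0423 0.2171] [179.6   0.   90.1] [ 1.   0.3 -2.4] w 0.029 g 30.0 j7 -29.0 j1 44.0
units [0.7442 0.0697 0.0181] rows>= 7 turn 0.002 rows>= 1 | alt turn -7.998
```

View pics/v4.png

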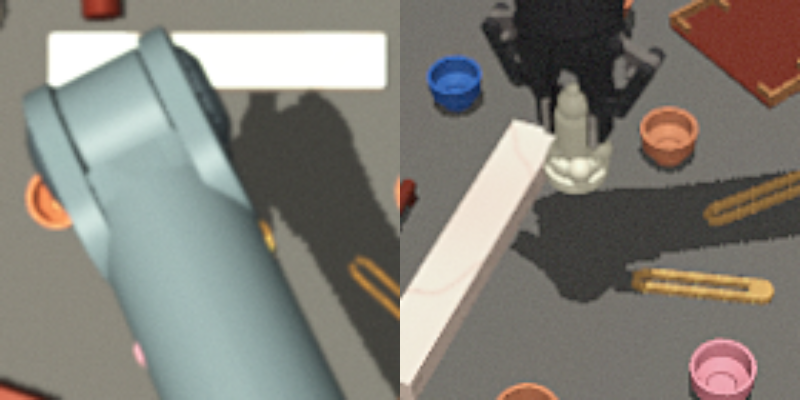

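Run:
```python
from h import *
s=cv2.imread('pics/s4.png'); a=np.linspace(0,6.3,40); k=8; x0,y0=215,170
i=cv2.resize(s[y0:y0+55,x0:x0+60],None,fx=k,fy=k,interpolation=cv2.INTER_CUBIC)
for r,z,c in((.025,.1787,(0,0,255)),(.015,.2437,(0,255,0)),(.002,.2707,(255,0,0))):
    p=w2px('side',np.c_[.5596+r*np.cos(a),.0423+r*np.sin(a),np.full(40,z)]); cv2.polylines(i,[((p-[x0,y0]+.5)*k).astype(int)],True,c,1)
cv2.imwrite('pics/v5.png',i)
```

```text
(no output)
```

View pics/v5.png

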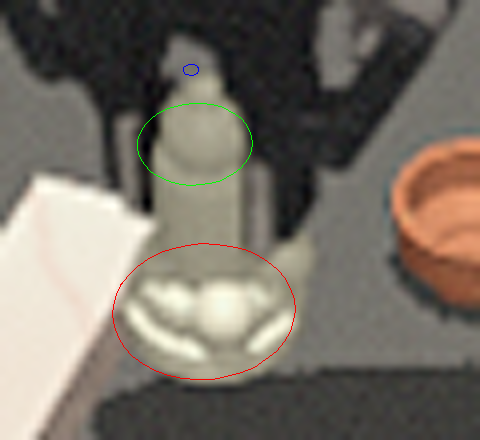

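```bash
python3 -m crank '[[0.074,0.007,0,0],[0.074,0.007,0,0],[0.074,0.007,0,0],[0.074,0.007,0,0],[0.074,0.007,0,0],[0.074,0.007,0,0],[0.074,0.007,0,0],[0.074,0.007,0,0],[0.074,0.007,0,0],[0.074,0.007,0,0]]'
python3 -m crank '[[0,0,0,0],[0,0,0,0]]'
python3 - <<'E'
from h import *
st();go(.587,.340,.18,90)
im=save('top','t5.png'); s=save('side','s5.png')
E
```

```text
time: 13.05
eef_pos: [0.5835, 0.3373, 0.2094]
tool_rot: [-179.7, 0.2, 90.1]
force: [0.1, -0.6, -1.6]
gripper_width: 0.0289
grip_force: 30.0
time: 13.25
eef_pos: [0.5829, 0.3377, 0.2102]
tool_rot: [-179.8, 0.1, 90.3]
force: [0.1, -0.7, -2.3]
gripper_width: 0.0291
grip_force: 30.1
13.25 [0.5829 0.3377 0.2102] [-1.798e+02  1.000e-01  9.030e+01] [ 0.1 -0.7 -2.3] w 0.0291 g 30.1 j7 -56.0 j1 6.0
units [0.006  0.0106 0.0756] rows>= 1 turn 0.006 rows>= 1 | alt turn -7.994
```

The figurine outline matches to within about 2 mm. Before lowering it, I'll check the cap estimate with an overlay.

Run:
```python
from h import *
a=np.linspace(0,6.3,60); X,Y=.587,.340
def ov(n,f,x0,y0,k=8):
    i=cv2.resize(cv2.imread('pics/'+f)[y0:y0+50,x0:x0+50],None,fx=k,fy=k,interpolation=cv2.INTER_CUBIC)
    for r,z,c in((.032,.14,(0,0,255)),(.05,.014,(0,255,0))):
        p=w2px(n,np.c_[X+r*np.cos(a),Y+r*np.sin(a),np.full(60,z)]); cv2.polylines(i,[((p-[x0,y0]+.5)*k).astype(int)],True,c,1)
    return i
cv2.imwrite('pics/v6.png',np.hstack([ov('top','top0.png',82,162),ov('side','side0.png',143,312,)]))
```

```text
(no output)
```

View pics/v6.png

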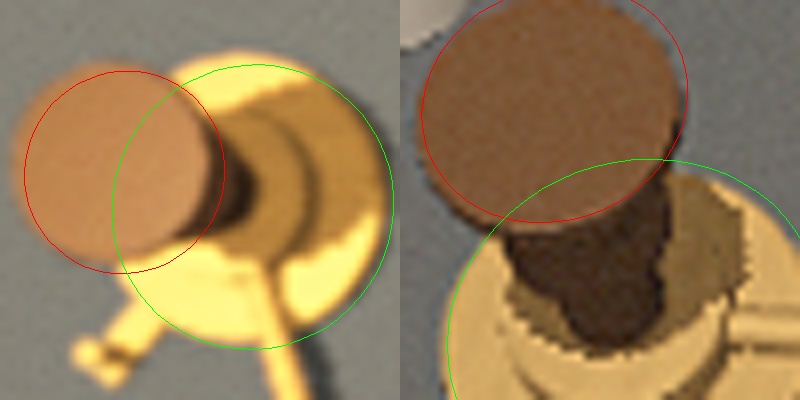

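```bash
python3 -m crank '[[0.0145,0.019,0,0],[0,0,0.03,0],[0,0,0.03,0],[0,0,0.01,0],[0,0,0,0],[0,0,0,0]]'
python3 -m crank '[[0,0,0.005,0],[0,0,0,0],[0,0,0,0]]'
python3 - <<'E'
from h import *
st(); s=save('side','s6.png'); t=save('top','t6.png')
cv2.imwrite('pics/v7.png',cv2.resize(s[265:384,110:230,::-1],(500,500),interpolation=cv2.INTER_CUBIC))
E
```

```text
time: 13.95
eef_pos: [0.5923, 0.3431, 0.1851]
tool_rot: [-180.0, 0.0, 90.1]
force: [0.1, 0.1, -1.4]
gripper_width: 0.0287
grip_force: 30.1
time: 14.25
eef_pos: [0.5925, 0.3434, 0.1836]
tool_rot: [180.0, -0.0, 90.1]
force: [-0.6, -0.0, -1.1]
gripper_width: 0.0289
grip_force: 30.1
14.25 [0.5925 0.3434 0.1836] [180.   -0.   90.1] [-0.6 -0.  -1.1] w 0.0289 g 30.1 j7 -57.0 j1 5.0
```

View pics/v7.png

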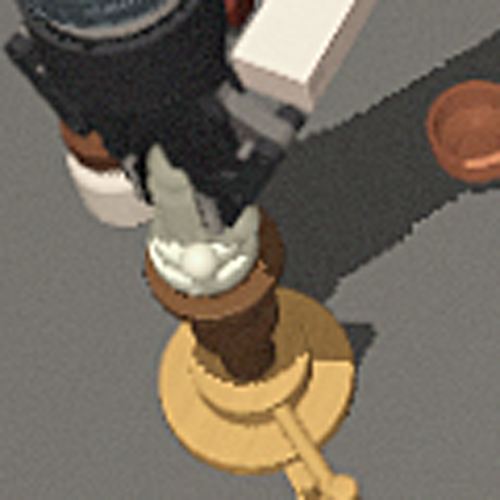

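```bash
python3 -m crank '[[-0.0035,-0.0085,0,0],[0,0,0.004,0],[0,0,0.004,0],[0,0,0,0],[0,0,0,0]]'
python3 -m crank '[[0,0,0.004,0],[0,0,0,0],[0,0,0,0]]'
python3 -m crank '[[0,0,0.004,0],[0,0,0,0],[0,0,0,0]]'
```

```text
time: 14.85
eef_pos: [0.589, 0.3418, 0.1799]
tool_rot: [-180.0, 0.0, 90.1]
force: [0.3, -0.2, -2.5]
gripper_width: 0.0286
grip_force: 30.1
time: 15.15
eef_pos: [0.5891, 0.342, 0.1786]
tool_rot: [180.0, -0.0, 90.1]
force: [-0.2, 0.1, -1.8]
gripper_width: 0.0292
grip_force: 30.1
time: 15.45
eef_pos: [0.5891, 0.3421, 0.1785]
tool_rot: [180.0, 0.0, 90.1]
force: [-2.0, -1.1, 5.0]
gripper_width: 0.029
grip_force: 30.7
```

Contact was at z = 0.1785, as expected. Releasing gently and retreating.

```bash
python3 -m crank '[[0,0,-0.002,0],[0,0,0,0],[0,0,0,0],[0,0,0,0],[0,0,0,0]]' 0.55
python3 -m crank '[[0,0,0,0],[0,0,0,0],[0,0,-0.03,0],[0,0,-0.06,0],[0,0,-0.1,0],[0,0,-0.1,0],[0,0,-0.05,0]]' 0.85
python3 -m crank '[[-0.08,-0.06,0,0],[-0.1,-0.06,0,0],[-0.1,-0.06,0,0],[-0.1,-0.06,0,0],[-0.1,-0.06,0,0],[-0.1,-0.02,0,0],[0,0,0,0]]'
python3 - <<'E'
from m import *
st(); s=save('side','s8.png'); t=save('top','t8.png'); a=np.linspace(0,6.3,60); k=7
def ov(n,i,x0,y0):
    i=cv2.resize(i[y0:y0+60,x0:x0+57,::-1],None,fx=k,fy=k,interpolation=cv2.INTER_CUBIC)
    for r,z,c in((.032,.14,(0,0,255)),(.025,.14,(0,255,0)),(.015,.205,(255,0,0))):
        p=w2px(n,np.c_[.589+r*np.cos(a),.342+r*np.sin(a),np.full(60,z)]); cv2.polylines(i,[((p-[x0,y0]+.5)*k).astype(int)],True,c,1)
    return i
cv2.imwrite('pics/v8.png',np.hstack([ov('top',t,70,150),ov('side',s,137,290)]))
B=lambda a,b,c,d:(int(a*.64),int(b*.64),int(c*.64),int(d*.64))
for b,f in((B(240,295,290,340),bowls),(B(425,295,475,340),bowls),(B(350,322,395,405),tongs_pose),(B(403,340,480,408),tongs_pose)):
    try: print(f(t,b))
    except Exception as e: print(e)
E
```

```text
time: 15.95
eef_pos: [0.589, 0.3418, 0.1774]
tool_rot: [-180.0, 0.0, 90.1]
force: [-0.4, 0.1, -0.4]
gripper_width: 0.047
grip_force: 0.0
time: 16.65
eef_pos: [0.5897, 0.3437, 0.3196]
tool_rot: [179.7, -0.3, 90.1]
force: [0.4, 0.4, -0.1]
gripper_width: 0.0727
grip_force: 0.0
time: 17.35
eef_pos: [0.4619, 0.1003, 0.3133]
tool_rot: [-180.0, 0.5, 89.1]
force: [-0.3, -0.3, -0.0]
gripper_width: 0.0724
grip_force: 0.0
17.35 [0.4619 0.1003 0.3133] [-180.     0.5   89.1] [-0.3 -0.3 -0. ] w 0.0724 g 0.0 j7 -21.0 j1 58.0
(array([0.54633484, 0.17864203, 0.036     ]), 10.350372314453125)
(array([ 0.55922988, -0.14958028,  0.036     ]), 10.468731880187988)
(array([ 0.47117174, -0.01348422]), np.float32(-165.4533), [np.float64(0.02108128086133637), np.float64(0.020909160577001956)], (0.12222541123628616, 0.022391708567738533))
(array([ 0.45570347, -0.13414872]), np.float32(-130.55956), [np.float64(0.022115960470738827), np.float64(0.021961903937947724)], (0.12429146468639374, 0.022811809554696083))
```

View pics/v8.png

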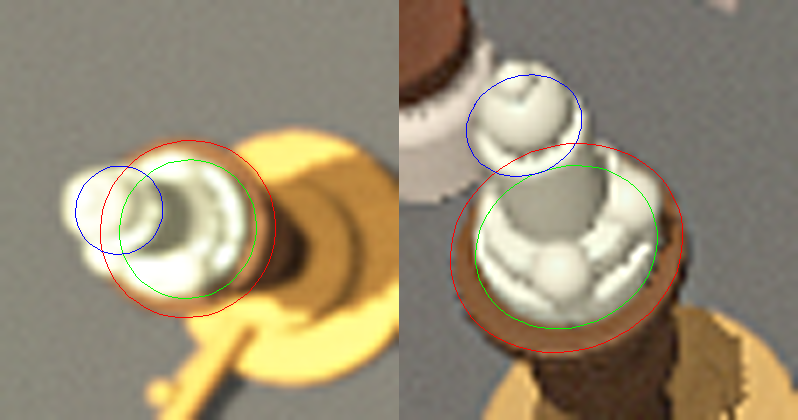

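The figurine stands upright and centred on the cap; both overlays agree to within a few mm. Now the first bowl.

```bash
python3 -m crank '[[0.063,0.07,0.06,-0.02],[0.063,0.07,0.08,0],[0.063,0.07,0.08,0],[0,0,0.1,0],[0,0,0.1,0],[0,0,0.1,0],[0,0,0,0]]' 1
python3 -c "
from h import *
st();go(.546,.1765,.010,90)"
```

```text
time: 18.15
eef_pos: [0.5376, 0.1854, 0.1027]
tool_rot: [-179.3, 0.1, 91.2]
force: [-0.9, -1.4, -0.2]
gripper_width: 0.0852
grip_force: 0.0
18.15 [0.5376 0.1854 0.1027] [-1.793e+02  1.000e-01  9.120e+01] [-0.9 -1.4 -0.2] w 0.0852 g 0.0 j7 -49.0 j1 24.0
units [-0.0223  0.0233  0.2315] rows>= 2 turn 0.027 rows>= 1 | alt turn -7.973
```

```bash
python3 -m crank '[[-0.0223,0.0213,0,0.02],[0,0,0,0],[0,0,0.06,0],[0,0,0.06,0],[0,0,0.06,0],[0,0,0.04,0],[0,0,0.01,0],[0,0,0,0]]' 1
python3 -m crank '[[0,0,0,0],[0,0,0,0],[0,0,0,0],[0,0,0,0],[0,0,0,0],[0,0,0,0],[0,0,0,0],[0,0,0,0]]' 0.4 25
python3 -m crank '[[0,0,-0.03,0],[0,0,-0.06,0],[0,0,-0.06,0],[0,0,-0.06,0],[0,0,0,0],[0,0,0,0]]'
python3 -c "
from h import *
st();go(.672,.070,.10,90)"
```

```text
time: 18.95
eef_pos: [0.5519, 0.1756, 0.0171]
tool_rot: [179.9, -0.0, 90.0]
force: [-0.2, 0.4, -0.9]
gripper_width: 0.0854
grip_force: 0.0
time: 19.75
eef_pos: [0.5518, 0.176, 0.0177]
tool_rot: [179.9, -0.0, 90.0]
force: [-1.4, -1.0, 6.1]
gripper_width: 0.0515
grip_force: 26.1
time: 20.35
eef_pos: [0.5514, 0.1752, 0.1007]
tool_rot: [179.9, 0.0, 90.0]
force: [0.2, 0.5, -1.4]
gripper_width: 0.0518
grip_force: 26.6
20.35 [0.5514 0.1752 0.1007] [179.9   0.   90. ] [ 0.2  0.5 -1.4] w 0.0518 g 26.6 j7 -49.0 j1 24.0
units [-0.2631  0.3014  0.0021] rows>= 4 turn 0.001 rows>= 1 | alt turn -7.999
```

```bash
python3 -m crank '[[-0.0526,0.0603,0,0],[-0.0526,0.0603,0,0],[-0.0526,0.0603,0,0],[-0.0526,0.0603,0,0],[-0.0526,0.0603,0,0],[0,0,0,0],[0,0,0,0]]'
python3 - <<'E'
from h import *
st();go(.672,.070,.0497,90); s=save('side','s9.png'); t=save('top','t9.png')
E
```

```text
time: 21.05
eef_pos: [0.671, 0.0687, 0.0979]
tool_rot: [-179.8, 0.0, 89.9]
force: [-0.7, 0.9, -1.3]
gripper_width: 0.0513
grip_force: 26.6
21.05 [0.671  0.0687 0.0979] [-179.8    0.    89.9] [-0.7  0.9 -1.3] w 0.0513 g 26.6 j7 -36.0 j1 28.0
units [0.0034 0.003  0.1204] rows>= 2 turn -0.002 rows>= 1 | alt turn 7.998
```

```bash
python3 - <<'E'
from m import *
si=cv2.cvtColor(cv2.imread('pics/side0.png'),cv2.COLOR_BGR2RGB)
c=seg(si,(150,185,245,295),(0,0,185),(180,60,255)); r=cv2.minAreaRect(px2w('side',c,.032)[:,:2].astype(np.float32)); print(r)
E
python3 -m crank '[[0.0034,0.004,0.04,0],[0,0,0.04,0],[0,0,0.03,0],[0,0,0,0],[0,0,0,0]]'
python3 -m crank '[[0,0,0.008,0],[0,0,0,0],[0,0,0,0]]'
```

```text
((0.6691571474075317, 0.04006463289260864), (0.04817681759595871, 0.30041608214378357), 1.6351284980773926)
time: 21.65
eef_pos: [0.6727, 0.0716, 0.0552]
tool_rot: [-179.9, 0.0, 90.1]
force: [-0.2, -0.6, -0.3]
gripper_width: 0.0514
grip_force: 26.6
time: 21.95
eef_pos: [0.6737, 0.0717, 0.0535]
tool_rot: [180.0, 0.0, 90.0]
force: [0.4, 0.3, -0.5]
gripper_width: 0.0512
grip_force: 26.6
```

```bash
python3 -m crank '[[0,-0.0085,0,0],[0,0,0.006,0],[0,0,0,0],[0,0,0,0]]'
python3 -m crank '[[0,0,0.005,0],[0,0,0,0],[0,0,0,0]]'
python3 -m crank '[[0,0,0.003,0],[0,0,0,0],[0,0,0,0]]'
```

```text
time: 22.35
eef_pos: [0.6698, 0.0715, 0.0505]
tool_rot: [-180.0, 0.0, 90.0]
force: [0.1, -0.2, -0.2]
gripper_width: 0.0512
grip_force: 26.6
time: 22.65
eef_pos: [0.6703, 0.0717, 0.0498]
tool_rot: [180.0, 0.0, 90.0]
force: [-2.5, -1.7, 6.5]
gripper_width: 0.0516
grip_force: 27.1
time: 22.95
eef_pos: [0.6703, 0.0717, 0.0497]
tool_rot: [180.0, 0.1, 90.0]
force: [-4.1, -1.7, 10.3]
gripper_width: 0.0516
grip_force: 27.5
```

```bash
python3 -m crank '[[0,0,-0.004,0],[0,0,0,0],[0,0,0,0],[0,0,0,0],[0,0,0,0]]' 0.85
python3 -m crank '[[0,0,-0.03,0],[0,0,-0.06,0],[0,0,-0.08,0],[0,0,-0.08,0],[0,0,-0.06,0],[-0.11,-0.05,0,0],[-0.11,-0.055,0,0],[-0.11,-0.055,0,0],[-0.11,-0.055,0,0],[-0.11,-0.055,0,0]]'
python3 -m crank '[[0,0,0.06,0],[0,0,0.08,0],[0,0,0.08,0],[0,0,0,0]]' 1
python3 - <<'E'
from m import *
st();go(.560,-.151,.017,90); t=save('top','t10.png'); s=save('side','s10.png')
print(bowls(t,(205,145,240,165)))
E
```

```text
time: 23.45
eef_pos: [0.6698, 0.0716, 0.0486]
tool_rot: [-180.0, 0.0, 90.0]
force: [0.1, -0.2, 0.1]
gripper_width: 0.0722
grip_force: 0.0
time: 24.45
eef_pos: [0.5614, -0.1499, 0.1741]
tool_rot: [180.0, 0.1, 90.1]
force: [0.4, -1.1, -0.0]
gripper_width: 0.0724
grip_force: 0.0
time: 24.85
eef_pos: [0.5582, -0.1486, 0.0816]
tool_rot: [-179.5, -0.1, 90.0]
force: [-1.2, -0.7, 0.4]
gripper_width: 0.0854
grip_force: 0.0
24.85 [ 0.5582 -0.1486  0.0816] [-1.795e+02 -1.000e-01  9.000e+01] [-1.2 -0.7  0.4] w 0.0854 g 0.0 j7 -17.0 j1 55.0
units [-0.0063  0.0058  0.1614] rows>= 2 turn 0.001 rows>= 1 | alt turn -7.999
(array([0.68079475, 0.06876929, 0.036     ]), 9.861641883850098)
```

```bash
python3 -m crank '[[-0.0063,0.0058,0.04,0],[0,0,0.06,0],[0,0,0.04,0],[0,0,0.02,0],[0,0,0,0]]' 1
python3 -m crank '[[0,0,0,0],[0,0,0,0],[0,0,0,0],[0,0,0,0],[0,0,0,0],[0,0,0,0],[0,0,0,0],[0,0,0,0]]' 0.4 25
python3 -m crank '[[0,0,-0.03,0],[0,0,-0.06,0],[0,0,-0.06,0],[0,0,-0.06,0],[0,0,0,0],[0,0,0,0]]'
python3 -c "
from h import *
st();go(.6725,-.030,.10,90)"
```

```text
time: 25.45
eef_pos: [0.5638, -0.1507, 0.0201]
tool_rot: [-179.9, -0.0, 90.1]
force: [0.2, -0.5, 0.5]
gripper_width: 0.0857
grip_force: 0.0
time: 26.25
eef_pos: [0.5653, -0.151, 0.0223]
tool_rot: [179.9, 0.0, 90.0]
force: [-0.8, 0.4, 7.0]
gripper_width: 0.0515
grip_force: 26.7
time: 26.85
eef_pos: [0.5644, -0.1512, 0.1054]
tool_rot: [180.0, 0.0, 90.0]
force: [-0.1, -0.6, -0.7]
gripper_width: 0.0513
grip_force: 26.6
26.85 [ 0.5644 -0.1512  0.1054] [180.   0.  90.] [-0.1 -0.6 -0.7] w 0.0513 g 26.6 j7 -16.0 j1 56.0
units [0.303  0.2704 0.0132] rows>= 4 turn 0.001 rows>= 1 | alt turn -7.999
```

```bash
python3 -m crank '[[0.0606,0.054,0,0],[0.0606,0.054,0,0],[0.0606,0.054,0,0],[0.0606,0.054,0,0],[0.0606,0.054,0,0],[0,0,0,0],[0,0,0.04,0],[0,0,0.04,0],[0,0,0,0],[0,0,0,0]]'
python3 -c "
from h import *
st();go(.6725,-.030,.0543,90)"
```

```text
time: 27.85
eef_pos: [0.6705, -0.0318, 0.0708]
tool_rot: [-179.8, 0.1, 89.9]
force: [0.9, 0.0, -0.2]
gripper_width: 0.0511
grip_force: 26.7
27.85 [ 0.6705 -0.0318  0.0708] [-1.798e+02  1.000e-01  8.990e+01] [ 0.9  0.  -0.2] w 0.0511 g 26.7 j7 -28.0 j1 36.0
units [0.0044 0.0051 0.0413] rows>= 1 turn -0.002 rows>= 1 | alt turn 7.998
```

```bash
python3 -m crank '[[0.004,0.002,0.02,0],[0,0,0.01,0],[0,0,0,0],[0,0,0,0]]'
python3 -m crank '[[0,0,0.006,0],[0,0,0,0],[0,0,0,0]]'
python3 -m crank '[[0,0,0.004,0],[0,0,0,0],[0,0,0,0]]'
```

```text
time: 28.25
eef_pos: [0.6732, -0.0281, 0.0612]
tool_rot: [-180.0, 0.0, 90.0]
force: [0.3, -0.1, -0.1]
gripper_width: 0.0518
grip_force: 26.7
time: 28.55
eef_pos: [0.6731, -0.0281, 0.0587]
tool_rot: [-180.0, 0.0, 90.0]
force: [0.4, -0.1, -1.1]
gripper_width: 0.0515
grip_force: 26.7
time: 28.85
eef_pos: [0.6731, -0.0281, 0.0569]
tool_rot: [-180.0, 0.0, 90.0]
force: [-0.3, 0.1, 0.2]
gripper_width: 0.0513
grip_force: 26.7
```

```bash
python3 -m crank '[[0,0,0.005,0],[0,0,0,0],[0,0,0,0]]'
python3 -m crank '[[0,0,0.004,0],[0,0,0,0],[0,0,0,0]]'
```

```text
time: 29.15
eef_pos: [0.673, -0.0281, 0.0549]
tool_rot: [-180.0, 0.0, 90.0]
force: [0.4, -0.2, -1.1]
gripper_width: 0.0515
grip_force: 26.7
time: 29.45
eef_pos: [0.6733, -0.028, 0.0544]
tool_rot: [180.0, 0.0, 90.0]
force: [-2.5, -1.6, 5.4]
gripper_width: 0.0515
grip_force: 27.1
```

```bash
python3 -m crank '[[0,0,-0.002,0],[0,0,0,0],[0,0,0,0],[0,0,0,0],[0,0,0,0]]' 0.85
python3 -m crank '[[0,0,-0.03,0],[0,0,-0.06,0],[0,0,-0.1,0],[0,0,-0.1,0],[0.065,-0.1,-0.01,0],[0.065,-0.105,0,0],[0.065,-0.105,0,0],[0.065,-0.105,0,0],[0.065,-0.105,0,0],[0,0,0,0]]'
python3 - <<'E'
from m import *
st(); t=save('top','t11.png'); s=save('side','s11.png')
B=lambda a,b,c,d:(int(a*.64),int(b*.64),int(c*.64),int(d*.64))
for b,f in((B(350,322,395,405),tongs_pose),(B(403,340,480,408),tongs_pose)):
    try: print(f(t,b))
    except Exception as e: print(e)
o=np.hstack([cv2.resize(t[120:280,120:420],(800,427))]); 
cv2.imwrite('pics/v11.png',np.vstack([o,np.hstack([cv2.resize(s[180:300,150:300],(215,172)),np.zeros((172,585,3),np.uint8)])])[:,:,::-1])
E
```

```text
time: 29.95
eef_pos: [0.6731, -0.0281, 0.054]
tool_rot: [-180.0, 0.0, 90.0]
force: [0.7, -0.6, 0.3]
gripper_width: 0.0724
grip_force: 0.0
time: 30.95
eef_pos: [0.4575, 0.1062, 0.1736]
tool_rot: [-179.7, 0.3, 90.7]
force: [0.4, -1.1, 0.1]
gripper_width: 0.0723
grip_force: 0.0
30.95 [0.4575 0.1062 0.1736] [-179.7    0.3   90.7] [ 0.4 -1.1  0.1] w 0.0723 g 0.0 j7 -36.0 j1 46.0
(array([ 0.52821022, -0.047031  ]), np.float32(178.62524), [np.float64(0.0033872904429788075), np.float64(0.0033872904429788075)], (0.013975956477224827, 0.002795774955302477))
(array([ 0.45556843, -0.13416685]), np.float32(-130.27843), [np.float64(0.022158063434263298), np.float64(0.021985187735650946)], (0.12449521571397781, 0.02263089269399643))
```

View pics/v11.png

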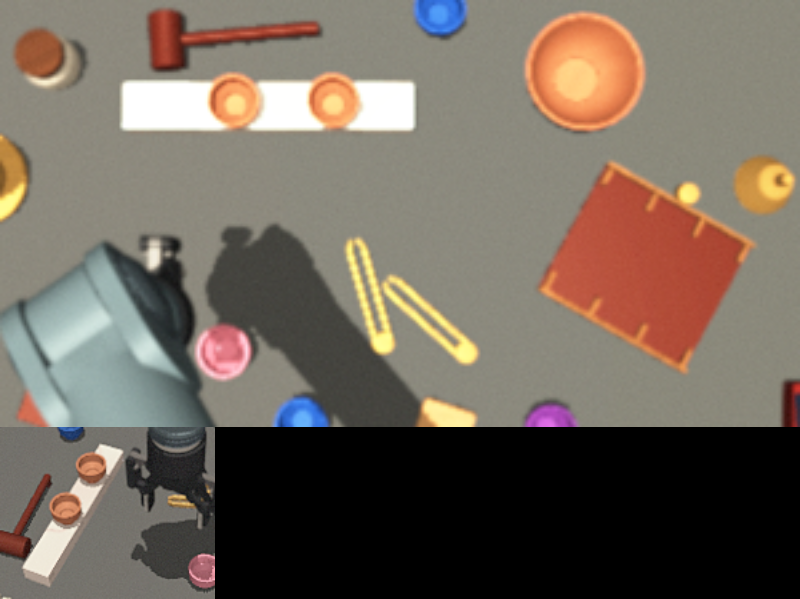

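The bowls stand mid-ledge at crop (235,100) and (333,100). One pair of tongs has been knocked to crop (370,295), close to the other at (430,320). I'll take the right-hand pair first, since there is room for the fingers around its middle.

Run:
```python
from h import *
K=np.array([(496,209),(551,249),(484,290),(429,247)])*.64-.18
w=px2w('side',K,.018); cen=w.mean(0); ax=(w[0]+w[3]-w[1]-w[2]); print(w.round(3).tolist()); print('tray side',cen)
K=np.array([(611,162),(755,243),(687,372),(540,290)])/2.667+[120,120]-.3
w=px2w('top',K,.018); ax=(w[0]+w[1]-w[2]-w[3]); print('tray top',w.mean(0),np.degrees(np.arctan2(ax[1],ax[0])),np.linalg.norm(ax)/2,np.linalg.norm(w[0]-w[1]))
go(.4525,-.1365,.15,49.7)
```

```text
[[0.538, -0.464, 0.018], [0.404, -0.392, 0.018], [0.485, -0.24, 0.018], [0.618, -0.307, 0.018]]
tray side [ 0.51112868 -0.35078958  0.018     ]
tray top [ 0.51688146 -0.36004125  0.018     ] -27.654861896174467 0.1534495061767616 0.1734573583386182
units [-0.5971 -0.0321  0.0639] rows>= 6 turn 0.901 rows>= 5 | alt turn -7.099
```

```bash
python3 -m crank '[[-0.0853,-0.0046,0.009,0],[-0.0853,-0.0046,0.009,0],[-0.0853,-0.0046,0.009,0],[-0.0853,-0.0046,0.009,0],[-0.0853,-0.0046,0.009,0],[-0.0853,-0.0046,0.009,0],[-0.0853,-0.0046,0.009,0],[0,0,0,0]]' 0.5
python3 -m crank '[[0,0,0,0.18],[0,0,0,0.18],[0,0,0,0.18],[0,0,0,0.18],[0,0,0,0.18],[0,0,0.08,0],[0,0,0.08,0],[0,0,0,0],[0,0,0,0]]' 0.5
python3 -c "
from h import *
st();go(.4525,-.1365,.004,49.7)"
```

```text
time: 31.85
eef_pos: [0.4528, -0.145, 0.1489]
tool_rot: [-180.0, 0.1, 89.3]
force: [0.2, -0.9, -0.8]
gripper_width: 0.0428
grip_force: 0.0
time: 32.75
eef_pos: [0.4531, -0.1369, 0.0855]
tool_rot: [-179.9, -0.0, 49.5]
force: [-0.4, -0.6, 0.9]
gripper_width: 0.0432
grip_force: 0.0
32.75 [ 0.4531 -0.1369  0.0855] [-179.9   -0.    49.5] [-0.4 -0.6  0.9] w 0.0432 g 0.0 j7 -50.0 j1 61.0
units [-0.0003 -0.0015  0.2036] rows>= 2 turn -0.004 rows>= 1 | alt turn 7.996
```

```bash
python3 -m crank '[[0,0,0.06,0],[0,0,0.06,0],[0,0,0.05,0],[0,0,0.018,0],[0,0,0,0],[0,0,0,0]]'
python3 -m crank '[[0,0,0.01,0],[0,0,0,0],[0,0,0,0]]'
```

```text
time: 33.35
eef_pos: [0.454, -0.1374, 0.0114]
tool_rot: [179.9, -0.1, 49.5]
force: [0.2, 1.1, 0.6]
gripper_width: 0.0426
grip_force: 0.0
time: 33.65
eef_pos: [0.4526, -0.1372, 0.0063]
tool_rot: [180.0, 0.0, 49.5]
force: [-0.3, -0.2, 0.3]
gripper_width: 0.0426
grip_force: 0.0
```

```bash
python3 -m crank '[[0,0,0.004,0],[0,0,0,0],[0,0,0,0],[0,0,0,0],[0,0,0,0],[0,0,0,0],[0,0,0,0],[0,0,0,0]]' 0.1 30
python3 -m crank '[[0,0,-0.02,0],[0,0,-0.06,0],[0,0,-0.06,0],[0,0,-0.06,0],[0,0,0,0],[0,0,0,0]]'
python3 -c "
from h import *
st();go(.5418,-.3095,.09,-27.7)"
```

```text
time: 34.45
eef_pos: [0.4524, -0.1371, 0.0044]
tool_rot: [-180.0, 0.0, 49.5]
force: [-0.0, -0.3, 3.1]
gripper_width: 0.0185
grip_force: 30.5
time: 35.05
eef_pos: [0.4523, -0.1374, 0.0846]
tool_rot: [180.0, 0.0, 49.5]
force: [-1.7, -0.3, -1.0]
gripper_width: 0.0189
grip_force: 30.2
35.05 [ 0.4523 -0.1374  0.0846] [180.    0.   49.5] [-1.7 -0.3 -1. ] w 0.0189 g 30.2 j7 -51.0 j1 61.0
units [-0.1821  0.4496 -0.0131] rows>= 5 turn 1.716 rows>= 10 | alt turn -6.284
```

```bash
python3 -m crank '[[-0.0303,0.0749,0,0],[-0.0303,0.0749,0,0],[-0.0303,0.0749,0,0],[-0.0303,0.0749,0,0],[-0.0303,0.0749,0,0],[-0.0303,0.0749,0,0],[0,0,0,0]]'
python3 -m crank '[[0,0,0,0.1716],[0,0,0,0.1716],[0,0,0,0.1716],[0,0,0,0.1716],[0,0,0,0.1716],[0,0,0,0.1716],[0,0,0,0.1716],[0,0,0,0.1716],[0,0,0,0.1716],[0,0,0,0.1716]]'
python3 -m crank '[[0,0,0.05,0],[0,0,0.05,0],[0,0,0,0],[0,0,0,0]]'
python3 - <<'E'
from h import *
st();go(.5397,-.3075,.0085,-27.7)
t=save('top','t12.png'); s=save('side','s12.png')
o=np.hstack([cv2.resize(t[160:280,300:420],(400,400)),cv2.resize(s[120:200,250:370],(400,267)).copy() if 0 else cv2.resize(s[100:220,250:370],(400,400))])
cv2.imwrite('pics/v12.png',o[:,:,::-1])
E
```

```text
time: 35.75
eef_pos: [0.5417, -0.315, 0.0822]
tool_rot: [180.0, 0.1, 49.1]
force: [-0.4, -1.4, -0.7]
gripper_width: 0.0189
grip_force: 30.2
time: 36.75
eef_pos: [0.5403, -0.3075, 0.0823]
tool_rot: [180.0, 0.2, -27.9]
force: [0.2, 0.5, -0.7]
gripper_width: 0.0184
grip_force: 30.2
time: 37.15
eef_pos: [0.5405, -0.3078, 0.0428]
tool_rot: [-180.0, 0.2, -27.6]
force: [0.0, 0.4, -1.0]
gripper_width: 0.0189
grip_force: 30.2
37.15 [ 0.5405 -0.3078  0.0428] [-180.     0.2  -27.6] [ 0.   0.4 -1. ] w 0.0189 g 30.2 j7 -109.0 j1 50.0
units [-0.0018  0.0003  0.0858] rows>= 1 turn 0.001 rows>= 1 | alt turn -7.999
```

View pics/v12.png

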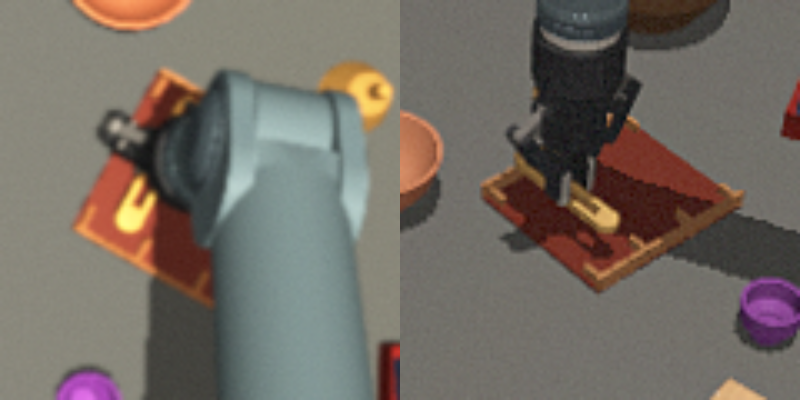

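```bash
python3 -m crank '[[0,0,0.04,0],[0,0,0.03,0],[0,0,0,0],[0,0,0,0]]'
python3 -m crank '[[0,0,0.01,0],[0,0,0,0],[0,0,0,0]]'
python3 -m crank '[[0,0,0.004,0],[0,0,0,0],[0,0,0,0]]'
```

```text
time: 37.65
eef_pos: [0.5411, -0.3087, 0.0153]
tool_rot: [180.0, 0.1, -27.7]
force: [0.4, -0.3, -1.2]
gripper_width: 0.0189
grip_force: 30.2
time: 37.95
eef_pos: [0.542, -0.3091, 0.0125]
tool_rot: [180.0, -0.0, -27.7]
force: [-1.1, -0.9, -0.1]
gripper_width: 0.019
grip_force: 30.2
time: 38.25
eef_pos: [0.5419, -0.3091, 0.0108]
tool_rot: [180.0, 0.0, -27.7]
force: [0.3, 0.5, -1.8]
gripper_width: 0.0189
grip_force: 30.2
```

```bash
python3 -m crank '[[-0.0065,0,0.004,0],[0,0,0,0],[0,0,0,0]]'
python3 -m crank '[[0,0,0.003,0],[0,0,0,0],[0,0,0,0]]'
python3 -m crank '[[0,0,0,0],[0,0,0,0],[0,0,0,0],[0,0,0,0]]' 0.5
python3 -m crank '[[0,0,-0.05,0],[0,0,-0.08,0],[0,0,-0.08,0],[0,0,-0.08,0],[0,0,-0.08,0],[0,0,-0.06,0],[0,0,0,0]]'
python3 -c "
from h import *
st();go(.45,.12,.2,49)"
```

```text
time: 38.55
eef_pos: [0.5393, -0.3078, 0.009]
tool_rot: [180.0, 0.0, -27.7]
force: [0.3, 0.3, -0.6]
gripper_width: 0.0185
grip_force: 30.2
time: 38.85
eef_pos: [0.5397, -0.3079, 0.0085]
tool_rot: [180.0, 0.0, -27.7]
force: [-1.6, 1.0, 3.3]
gripper_width: 0.0189
grip_force: 30.7
time: 39.25
eef_pos: [0.5395, -0.3078, 0.0077]
tool_rot: [180.0, 0.0, -27.7]
force: [0.9, -0.1, -0.7]
gripper_width: 0.043
grip_force: 0.0
time: 39.95
eef_pos: [0.5428, -0.3089, 0.1847]
tool_rot: [180.0, -0.5, -27.7]
force: [-0.1, -0.7, -1.1]
gripper_width: 0.0428
grip_force: 0.0
39.95 [ 0.5428 -0.3089  0.1847] [180.   -0.5 -27.7] [-0.1 -0.7 -1.1] w 0.0428 g 0.0 j7 -104.0 j1 53.0
units [-0.7032 -0.8418 -0.045 ] rows>= 10 turn -1.704 rows>= 9 | alt turn 6.296
```

```bash
python3 -m crank '[[-0.064,-0.0765,0,0],[-0.064,-0.0765,0,0],[-0.064,-0.0765,0,0],[-0.064,-0.0765,0,0],[-0.064,-0.0765,0,0],[-0.064,-0.0765,0,0],[-0.064,-0.0765,0,0],[-0.064,-0.0765,0,0],[-0.064,-0.0765,0,0],[-0.064,-0.0765,0,0]]'
python3 -m crank '[[-0.064,-0.0765,0,0],[0,0,0,-0.162],[0,0,0,-0.162],[0,0,0,-0.162],[0,0,0,-0.162],[0,0,0,-0.162],[0,0,0,-0.162],[0,0,0,0]]'
python3 - <<'E'
from m import *
st(); t=save('top','t13.png'); s=save('side','s13.png')
r=tongs_pose(t,(240,200,275,262)); print(r); 
w=px2w('top',[np.array([370,295])/2.667+120],.006); print(w)
o=cv2.resize(t[150:270,230:430],(800,480)); cv2.imwrite('pics/v13.png',o[:,:,::-1])
u=np.radians(r[1]); u=np.array([np.cos(u),np.sin(u)]); u*=np.sign(u[0]); p=r[0]-.003*u; print(p); go(p[0]-.001,p[1]-.0005,.1,np.degrees(np.arctan2(u[1],u[0])))
E
```

```text
time: 40.95
eef_pos: [0.4538, 0.0833, 0.179]
tool_rot: [179.9, 0.1, -27.7]
force: [0.3, -1.1, 0.7]
gripper_width: 0.043
grip_force: 0.0
time: 41.75
eef_pos: [0.4458, 0.1208, 0.1789]
tool_rot: [-180.0, 0.1, 16.1]
force: [0.5, -0.2, 0.0]
gripper_width: 0.0429
grip_force: 0.0
41.75 [0.4458 0.1208 0.1789] [-1.80e+02  1.00e-01  1.61e+01] [ 0.5 -0.2  0. ] w 0.0429 g 0.0 j7 -104.0 j1 34.0
(array([ 0.47822088, -0.070927  ]), np.float32(-161.73726), [np.float64(0.022932940243632238), np.float64(0.021423037948435253)], (0.12234179675579071, 0.023238472640514374))
[[ 0.478377   -0.07146373  0.006     ]]
[ 0.47537199 -0.07186713]
units [-0.0641  0.484   0.198 ] rows>= 5 turn -0.052 rows>= 1 | alt turn 7.948
```

View pics/v13.png

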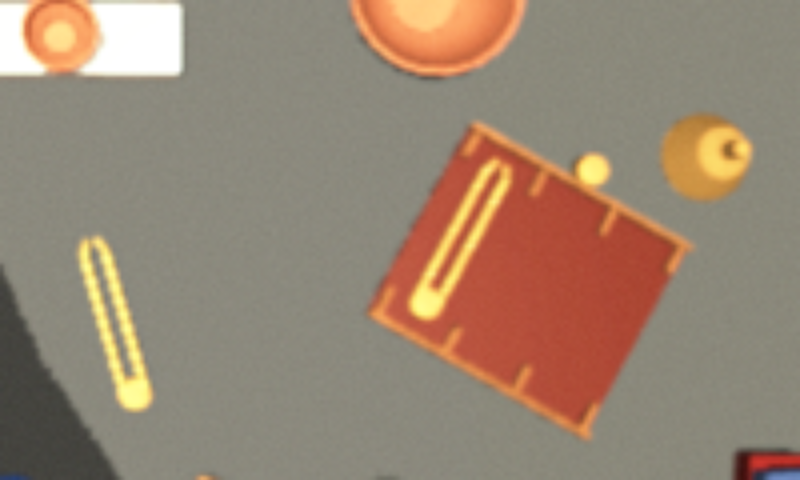

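The first tongs lie square in the left lane (427,300)–(495,165), midway along. The other pair is at (115,325) with its boss down at (135,395), so its tips point up.

```bash
python3 -m crank '[[-0.0107,0.0807,0.02,0],[-0.0107,0.0807,0.02,0],[-0.0107,0.0807,0.02,0],[-0.0107,0.0807,0.02,0],[-0.0107,0.0807,0.02,0],[-0.0107,0.0807,0.02,0],[0,0,0,-0.052],[0,0,0,0],[0,0,0,0]]' 0.5
python3 -c "
from h import *
st();go(.4744,-.0724,.0055,18.3)"
```

```text
time: 42.75
eef_pos: [0.4754, -0.0715, 0.1318]
tool_rot: [-180.0, 0.0, 18.3]
force: [0.6, 0.7, 0.8]
gripper_width: 0.0428
grip_force: 0.0
42.75 [ 0.4754 -0.0715  0.1318] [-180.     0.    18.3] [0.6 0.7 0.8] w 0.0428 g 0.0 j7 -82.0 j1 48.0
units [-0.0031  0.0015  0.3158] rows>= 3 turn 0.001 rows>= 1 | alt turn -7.999
```

```bash
python3 -m crank '[[-0.0031,0.0015,0.08,0],[0,0,0.08,0],[0,0,0.08,0],[0,0,0.05,0],[0,0,0.01,0],[0,0,0,0],[0,0,0,0]]' 0.5
python3 -c "
from h import *
st();go(.4744,-.0724,.0045,18.3)"
```

```text
time: 43.45
eef_pos: [0.4758, -0.0726, 0.0131]
tool_rot: [179.9, -0.1, 18.4]
force: [-0.3, -0.1, 0.3]
gripper_width: 0.0428
grip_force: 0.0
43.45 [ 0.4758 -0.0726  0.0131] [ 1.799e+02 -1.000e-01  1.840e+01] [-0.3 -0.1  0.3] w 0.0428 g 0.0 j7 -92.0 j1 40.0
units [-0.0032 -0.0017  0.0216] rows>= 1 turn 0.003 rows>= 1 | alt turn -7.997
```

```bash
python3 -m crank '[[-0.003,0,0.01,0],[0,0,0.008,0],[0,0,0,0],[0,0,0,0]]'
python3 -m crank '[[0,0,0.002,0],[0,0,0,0],[0,0,0,0],[0,0,0,0],[0,0,0,0],[0,0,0,0],[0,0,0,0],[0,0,0,0]]' 0.1 30
python3 -m crank '[[0,0,-0.02,0],[0,0,-0.06,0],[0,0,-0.06,0],[0,0,-0.06,0],[0,0,0,0],[0,0,0,0]]'
python3 -c "
from h import *
st();go(.4878,-.407,.085,-27.7)"
```

```text
time: 43.85
eef_pos: [0.4734, -0.0737, 0.0048]
tool_rot: [180.0, 0.0, 18.4]
force: [-0.2, 0.6, 0.4]
gripper_width: 0.0427
grip_force: 0.0
time: 44.65
eef_pos: [0.4736, -0.0735, 0.0041]
tool_rot: [180.0, -0.0, 18.4]
force: [0.2, 0.6, 2.1]
gripper_width: 0.0189
grip_force: 30.6
time: 45.25
eef_pos: [0.4732, -0.0738, 0.0841]
tool_rot: [180.0, 0.0, 18.4]
force: [-1.0, -0.4, -0.4]
gripper_width: 0.0188
grip_force: 30.3
45.25 [ 0.4732 -0.0738  0.0841] [180.    0.   18.4] [-1.  -0.4 -0.4] w 0.0188 g 30.3 j7 -86.0 j1 46.0
units [-0.228   0.8019 -0.0015] rows>= 7 turn 1.024 rows>= 6 | alt turn -6.976
```

```bash
python3 -m crank '[[-0.0285,0.1002,0,0],[-0.0285,0.1002,0,0],[-0.0285,0.1002,0,0],[-0.0285,0.1002,0,0],[-0.0285,0.1002,0,0],[-0.0285,0.1002,0,0],[-0.0285,0.1002,0,0],[-0.0285,0.1002,0,0],[0,0,0,0]]'
python3 -m crank '[[0,0,0,0.1707],[0,0,0,0.1707],[0,0,0,0.1707],[0,0,0,0.1707],[0,0,0,0.1707],[0,0,0,0.1707],[0,0,0.05,0],[0,0,0.05,0],[0,0,0,0],[0,0,0,0]]'
python3 -c "
from h import *
st();go(.4878,-.407,.009,-27.7)"
```

```text
time: 46.15
eef_pos: [0.4841, -0.4156, 0.0815]
tool_rot: [179.9, 0.3, 17.8]
force: [-1.4, -0.5, -1.0]
gripper_width: 0.0188
grip_force: 30.3
time: 47.15
eef_pos: [0.4868, -0.4052, 0.0423]
tool_rot: [-180.0, 0.2, -27.7]
force: [-0.4, -0.0, 0.2]
gripper_width: 0.0187
grip_force: 30.3
47.15 [ 0.4868 -0.4052  0.0423] [-180.     0.2  -27.7] [-0.4 -0.   0.2] w 0.0187 g 30.3 j7 -97.0 j1 57.0
units [0.0046 0.003  0.0831] rows>= 1 turn 0.001 rows>= 1 | alt turn -7.999
```

```bash
python3 -m crank '[[0,0,0.04,0],[0,0,0.03,0],[0,0,0,0],[0,0,0,0]]'
python3 -c "
from h import *
st();go(.4878,-.407,.0085,-27.7)"
```

```text
time: 47.55
eef_pos: [0.4876, -0.4062, 0.0153]
tool_rot: [-180.0, 0.1, -27.7]
force: [0.0, 0.6, -0.7]
gripper_width: 0.019
grip_force: 30.3
47.55 [ 0.4876 -0.4062  0.0153] [-1.80e+02  1.00e-01 -2.77e+01] [ 0.   0.6 -0.7] w 0.019 g 30.3 j7 -98.0 j1 56.0
units [0.0015 0.0014 0.0169] rows>= 1 turn 0.0 rows>= 1 | alt turn -8.0
```

```bash
python3 -m crank '[[0,0,0.009,0],[0,0,0,0],[0,0,0,0]]'
python3 -m crank '[[0,0,0.004,0],[0,0,0,0],[0,0,0,0]]'
python3 -m crank '[[0,0,0.004,0],[0,0,0,0],[0,0,0,0]]'
python3 -m crank '[[0,0,0.002,0],[0,0,0,0],[0,0,0,0]]'
```

```text
time: 47.85
eef_pos: [0.4882, -0.4067, 0.0127]
tool_rot: [180.0, -0.0, -27.7]
force: [-0.4, -0.0, -0.1]
gripper_width: 0.0189
grip_force: 30.3
time: 48.15
eef_pos: [0.488, -0.4065, 0.0108]
tool_rot: [180.0, 0.0, -27.7]
force: [-0.2, 0.2, -0.1]
gripper_width: 0.0188
grip_force: 30.3
time: 48.45
eef_pos: [0.4879, -0.4065, 0.009]
tool_rot: [180.0, 0.0, -27.7]
force: [-0.8, 0.2, -1.2]
gripper_width: 0.0186
grip_force: 30.3
time: 48.75
eef_pos: [0.488, -0.4066, 0.0083]
tool_rot: [180.0, 0.0, -27.7]
force: [-0.0, -0.6, -0.6]
gripper_width: 0.0187
grip_force: 30.3
```

Releasing, retreating clear, and taking a final check.

```bash
python3 -m crank '[[0,0,0,0],[0,0,0,0],[0,0,0,0],[0,0,0,0]]' 0.5
python3 -m crank '[[0,0,-0.05,0],[0,0,-0.08,0],[0,0,-0.1,0],[0,0,-0.1,0],[0,0,-0.1,0],[0,0,-0.06,0],[0,0,0,0]]'
python3 -m crank '[[-0.08,0.08,0,0],[-0.08,0.08,0,0],[-0.08,0.08,0,0],[-0.08,0.08,0,0],[-0.08,0.08,0,0],[-0.08,0.08,0,0],[0,0,0,0],[0,0,0,0]]'
python3 - <<'E'
from h import *
st(); t=save('top','t14.png'); s=save('side','s14.png')
cv2.imwrite('pics/v14.png',np.hstack([cv2.resize(t[110:290],(800,281))[:, :],]) [:,:,::-1]) 
o=np.vstack([cv2.resize(t[110:290,70:470],(800,360)),np.hstack([cv2.resize(s[110:210,230:400],(400,235)),cv2.resize(s[180:384,90:390],(400,235))])])
cv2.imwrite('pics/v14.png',o[:,:,::-1])
E
```

```text
time: 49.15
eef_pos: [0.4881, -0.4066, 0.0085]
tool_rot: [180.0, -0.0, -27.7]
force: [-0.5, 0.1, -0.2]
gripper_width: 0.043
grip_force: 0.0
time: 49.85
eef_pos: [0.4911, -0.4082, 0.21]
tool_rot: [179.9, -0.6, -27.7]
force: [0.4, 0.2, 0.7]
gripper_width: 0.0424
grip_force: 0.0
time: 50.65
eef_pos: [0.2266, -0.4872, 0.2032]
tool_rot: [-179.9, 0.1, -27.9]
force: [0.7, 0.4, -0.2]
gripper_width: 0.0425
grip_force: 0.0
50.65 [ 0.2266 -0.4872  0.2032] [-1.799e+02  1.000e-01 -2.790e+01] [ 0.7  0.4 -0.2] w 0.0425 g 0.0 j7 -63.0 j1 84.0
```

View pics/v14.png

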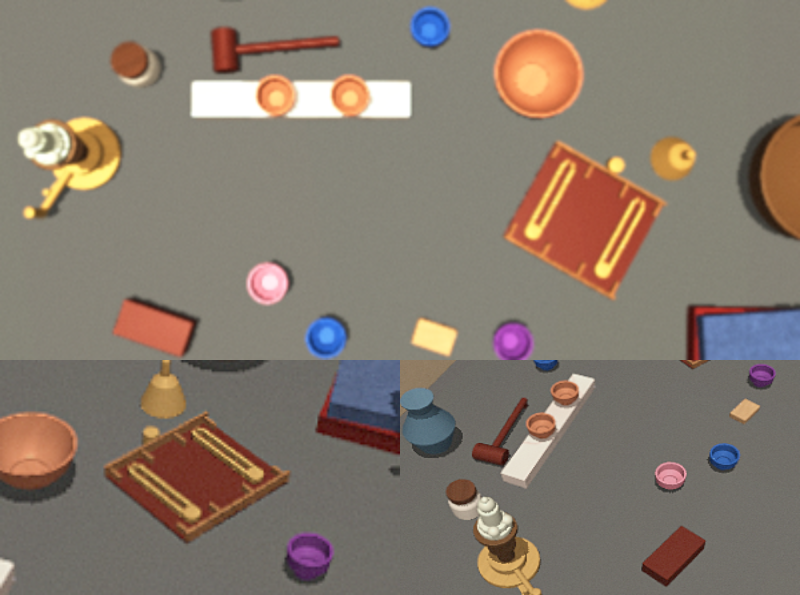

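The picture shows the figurine upright on the cap at (50,143) and the lever against its pin at (40,200). The bowls are on the ledge at (276,96) and (350,96), and both tongs lie square in their lanes at (550,200) and (620,238) with tips to the knob (617,164). No bystander has moved, so I'm handing in.

```bash
python3 -c "
from plant import manip
print(manip.hand_in())"
```

```text
the job is handed in; nothing more can be done
None
```

I handed the job in after about 51 s of robot time: the arm is locked at its stop, the figurine stands on the cap, both copper bowls are on the ledge, and both tongs are in the tray with tips to the knob. The hand-in gave no verdict.

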